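# Slacken, unlatch and open the sweet-mould press

### The job

Open the sweet-mould press so that a colleague can take the mould out. First turn the handwheel counter-clockwise until its red pointer stands over the green mark on the dial; then grip the red latch handle, pull it sideways against its spring while the arm is still down, and with the same grip lift the press arm off its ball until its coupler end is about 10 cm higher. Finish while still holding the arm up by the latch handle, standing still, and do not disturb the mould, bowl, jar or spatula.

Things in the scene. Friction and masses are not known exactly. Their poses are not given: they have to be found in the camera images.
- press: Small bench press, fixed. Green base plate 150 (x) x 380 (y) x 12 mm on the table; origin: centre of its underside. In its frame a hinge yoke (72 mm wide, 110 mm high) stands at y = +130 mm, a steel ball stud (ball 30 mm across, centre 68 mm up) at y = -130 mm; the press arm runs along y from hinge to ball. The latch slides along +x. z is up.
- press_arm (a joint): Hinge of the press arm (rad): 0 = down on the ball, grows as the coupler end rises, stop at 0.9. Aluminium bar 32 mm wide, 18 mm thick, mid-line 90 mm above the table when down; about 0.8 kg with all it carries; falls shut if let go. Turns about the press x axis through point hinge. With the latch shut it rises only about 2 mm at the ball.
- hinge (a point): Point on the arm's hinge axis, 90 mm above the table, at y = +130 mm in the press frame. The point turns with the arm; with the arm down its axes are those of the press; the hinge axis is its x axis.
- coupler (a point): Middle of the top of the dark steel coupler box (48 x 50 mm, top 99 mm above the table when down) that covers the ball at the free end of the arm, 260 mm from the hinge along the arm's -y. It rises 100 mm at a joint value of about 0.4.
- wheel (a joint): Handwheel angle (rad): 0 = red pointer exactly over the green mark (pointer along the press +x); negative before it; grows counter-clockwise seen from above; it starts between -2.8 and -2.0, stops at -3.1 and +0.9, stays where it is left (friction about 0.06 N m).
- wheel_grip (a point): Grip point on the handwheel's axis, 156 mm above the table (arm down), 100 mm from the hinge. Steel rim 96 mm across, its top at 127 mm height; on it a black upright wing 62 x 14 mm, top at 170 mm. x runs along the wing towards the red pointer (red stripe on that half of the wing), z up. Under the wheel a white dial, 148 mm across, with a green mark 15 mm wide at its press +x edge.
- latch (a joint): Latch travel (m): 0 = shut, its brass tooth under the ball's shoulder; grows as it is pulled along the press +x to its stop at 0.016; the tooth is clear of the ball from 0.007. The spring pulls it shut with 4 N at 0 and 10 N at full travel.
- latch_handle: Red upright tab on the latch, 12 mm thick (x), 30 mm wide (y), 42 mm high (z); origin at its centre, 129 mm above the table with the arm down, 30 mm to the +x side of the coupler's middle. Its top is 150 mm, its foot 108 mm above the table. Axes as the press when the arm is down; it moves with latch and arm. Best gripped from above across its thickness (fingers closing along x).
- mould: Loose wooden sweet mould 90 (x) x 130 (y) x 46 mm on the base plate under the arm; origin: centre of its underside. Leave alone.
- bowl: Steel bowl, rim 140 mm across, 60 mm high, on the table beyond the hinge end; origin: centre of its underside. Leave alone.
- jar: Jar 60 mm across, 90 mm high, with a yellow cap, standing on the press's +x side; origin: centre of its underside. Leave alone.
- spatula: Wooden-handled spatula 240 mm long lying flat beyond the ball end, along x of its frame; origin: middle of its underside. Leave alone.

How it is judged:
By the outcome, as a careful person would: the job done as asked, in the order asked, and still so for the second after the job is handed in, while the arm keeps its last pose, push and grip.
It also fails if it takes over 64 s, if anything falls off the work surface, if the arm or the gripper's body presses on something with over 40 N, if the wrist force passes 120 N, or if a joint passes its speed limit or range.

### The arm

A 6-joint arm with a two-finger parallel gripper is mounted at the origin on the work surface. World frame = base frame: x ahead of the robot, y to its left, z up, the work surface at z = 0. Lengths are in mm, angles in rad, forces in N, time in s.
With the tool pointing down it reaches from about 375 to 975 mm from the base axis. Payload 3.8 kg.
Tool frame: the origin (TCP) lies midway between the tips of the shut fingers; the grasp point (between the pads) lies 19 mm behind it; z points along the fingers, y is the line along which they close (so a half turn about z gives the same grasp; the last joint's range is limited). The gripper opens to 88 mm and grips with 3 to 60 N. Pads are 18 mm wide; open, the fingers measure 123 mm over their backs; the gripper's body (75 mm by 187 mm) begins 45 mm behind the grasp point.
Start: joints at [1.079, 0.264, 1.604, -0, 1.274, -0.037], TCP at [296.513, 606.381, 238.706] pointing down, gripper open.
Joint ranges: [-2.63, 2.63], [-0.94, 2.18], [0.31, 2.57], [-1.31, 4.45], [0, 2.66], [-2.55, 2.55]. Speed limits (rad/s): [2.57, 2.57, 3.14, 3.14, 3.14, 3.14].

### API

Orientations are given as a unit quaternion [w, x, y, z].
In Python, from bench import arm gives the robot as it stands. The module is installed in compiled form; this text tells all that it offers.
- The arm moves only by the shell command python3 -m jog 'ROWS' [FORCE]. ROWS is JSON, a list of rows, each a list of 3 entries, a list of its own where there are three numbers: the finger opening in mm, from 0 to 88.1, then the shift along the tool's x, y, z in mm, then the turn about the tool's z in rad. In form: [[fingers, [tx, ty, tz], turn], ...]. A call has 1 to 20 rows; each row shifts and turns the commanded pose from where the row before left it, along the tool's axes as they then stand; what a row does not reach is not made up. A row lasts 1/8 s, in which the tool goes at most 62.5 mm and 10.7 degrees, less where a joint would pass 70% of its speed; a pose out of reach is approached as far as the arm can. A call with a gripper value outside its range is refused whole. The fingers move at their own pace and stop on an object; FORCE is the grip in N (left out, the last holds). Time passes only in rows, so rows that do not move let the fingers close. It gives the time, the measured TCP pose, the force, the opening and the grip force at its end, in the units of the state.
- arm.get_state(): the state, without advancing time (a new reading comes with each control period).
- arm.camera(name): name is "scene" or "top" or "wrist"; returns a dict with "frame" (384x512x3 uint8, blue, green, red), "fx", "fy", "cx", "cy" (pixels), "rvec" (rotation vector, rad) and "tvec" (3), from world to camera coordinates, as OpenCV has them; the wrist camera has in their place "T_tool_cam" (4x4, takes a point from camera to tool coordinates, whose origin is the TCP and whose axes are the flange's). Camera axes: x right, y down, z forward; pixel columns grow to the right and rows downward; lengths in mm; the calibration is good to about 2 mm. The wrist camera is an equidistant fisheye: a pixel r from the principal point sees the ray r / f radians off the axis. A picture is of the moment at which its call begins: read the wrist's pose just before it. There is no depth.
- arm.hand_in(): hands the job in; it is judged then, once.
Trained networks look in a picture, given as the dict that the camera call returned (one of the last four; its "shot" number tells which), for a name from the list of things; names that differ only in an ending like _2 or _b are one class to them, and where a whole thing is asked for, a point or a joint stands for the part that bears it (a point fixed in the world has none). Each returns a list of dicts, best first, with "score" (0 to 1); they miss things now and then, are a little off and sometimes report something else, mostly with a low value. They report only what shows in the picture. A call takes as long as a camera call.
- arm.find_in(name, picture): "extent" ([centre column, centre row, width, height] in pixels, round what is visible of it).
- arm.place_of(name, picture): "centre" ([column, row] in pixels: a listed point, or the origin of a listed thing).
The state is a dict: "t": time; "q": joint angles; "qd": joint speeds; "joint_efforts": joint torques, N m; "eef_pos": TCP position; "tcp_rot": TCP orientation; "contact_force": force on the tool from outside, world axes, zero at the start; "wrist_torque": the same for the moment, N m; "opening": opening from 0.0 (shut) to 1.0 (fully open); "finger_force": force on a finger pad.
Only numpy, scipy, OpenCV 4.12 (cv2) and the standard library are available. Lean on these libraries where they do the work, as an engineer would, in place of code of your own. Each camera call takes 0.05 s, during which the arm holds its last target. There are 200 camera calls.

## Working session

There is one attempt and no reset: what is moved stays moved. The work goes in short steps, Python scripts to look and compute and a shell command to move; the robot and the scene stay as the last step left them, time stands still between calls to the robot, and variables do not carry over. Pictures are saved under pics/ and viewed, at most 10 in all, crops included, and the job is handed in when it is done.

```bash
mkdir -p pics; cat > h.py <<'E'
import numpy as np, cv2
from bench import arm
from scipy.spatial.transform import Rotation as R
def ray(p,uv):
    Rm=cv2.Rodrigues(np.array(p["rvec"],float))[0]; t=np.array(p["tvec"],float).ravel()
    d=Rm.T@np.array([(uv[0]-p["cx"])/p["fx"],(uv[1]-p["cy"])/p["fy"],1]); return -Rm.T@t,d/np.linalg.norm(d)
def wray(p,uv,st):
    q=st["tcp_rot"]; Rt=R.from_quat([q[1],q[2],q[3],q[0]]).as_matrix(); T=np.array(p["T_tool_cam"])
    a=np.array([uv[0]-p["cx"],uv[1]-p["cy"]]); r=np.linalg.norm(a); th=r/p["fx"]
    d=np.r_[a/max(r,1e-9)*np.sin(th),np.cos(th)]
    return Rt@T[:3,3]+np.array(st["eef_pos"]),Rt@T[:3,:3]@d
def atz(od,z): o,d=od; return o+d*(z-o[2])/d[2]
def tri(rs):
    A=np.zeros((3,3));b=np.zeros(3)
    for o,d in rs: P=np.eye(3)-np.outer(d,d);A+=P;b+=P@o
    x=np.linalg.solve(A,b); return x,[round(float(np.linalg.norm((np.eye(3)-np.outer(d,d))@(x-o))),1) for o,d in rs]
E
python3 - <<'E'
from h import *
np.set_printoptions(precision=1,suppress=True)
s=arm.get_state(); print(s)
P={n:arm.camera(n) for n in("scene","top")}
for n in P: cv2.imwrite(f"pics/{n}0.png",P[n]["frame"])
Z=dict(hinge=90,coupler=99,wheel_grip=156,latch_handle=129,press=0,mould=12,jar=0,bowl=0,spatula=0)
for k,z in Z.items():
    rs=[]
    for n in P:
        r=arm.place_of(k,P[n])
        if r: rs.append(ray(P[n],r[0]["centre"])); print(k,n,np.round(r[0]["centre"],1),r[0]["score"],atz(rs[-1],z))
    if len(rs)>1: print("   tri",*tri(rs))
E
```

```text
{'t': 0.0, 'q': array([ 1.1,  0.3,  1.6,  0. ,  1.3, -0. ]), 'qd': array([ 0., -0., -0., -0., -0., -0.]), 'joint_efforts': array([  0. , -50.2, -35.7,   0.1,   0. ,  -0. ]), 'eef_pos': array([296.2, 605.8, 237.4]), 'tcp_rot': array([-0. ,  0.2,  1. , -0. ]), 'contact_force': array([ 0.6, -0. , -0.9]), 'wrist_torque': array([0., 0., 0.]), 'finger_force': 0.0, 'opening': 1.0031269863665893}
hinge scene [251.9 163.9] 0.64 [516.  192.6  90. ]
hinge top [208.8 214.8] 0.55 [533.4 183.   90. ]
   tri [529.1 178.9 104.7] [4.7, 4.7]
coupler scene [180.  212.8] 0.84 [469.1 -63.8  99. ]
coupler top [304.5 241.1] 0.69 [467.5 -62.6  99. ]
   tri [467.6 -62.6  97.2] [0.2, 0.2]
wheel_grip scene [226.4 163.2] 0.93 [502.2  89.1 156. ]
wheel_grip top [243.9 225. ] 0.73 [507.6  90.5 156. ]
   tri [505.5  88.9 157.6] [2.6, 2.6]
latch_handle scene [185.5 212.2] 0.72 [500.3 -77.5 129. ]
latch_handle top [307.8 229.5] 0.54 [497.3 -68.  129. ]
   tri [495.7 -70.1 120.4] [1.9, 1.9]
press scene [219.8 217.1] 0.93 [500.   47.6   0. ]
press top [206.5 217. ] 0.73 [529.2 198.4   0. ]
   tri [485.5 167.7 -98.3] [61.0, 61.0]
mould scene [232.9 204.9] 0.75 [512.4  95.   12. ]
jar scene [294.2 229.9] 0.89 [692.9 106.4   0. ]
jar top [239.9 155.6] 0.94 [700.5 107.4   0. ]
   tri [696.9 105.6   3.4] [3.5, 3.5]
bowl scene [306.3 164.1] 0.77 [608.7 379.9   0. ]
bowl top [147.3 185. ] 0.77 [617.1 363.8   0. ]
   tri [615.6 360.   16.1] [0.2, 0.2]
spatula scene [118.6 279.8] 0.91 [ 410. -233.    0.]
spatula top [362.3 260.5] 0.6 [ 412.2 -230.5    0. ]
   tri [ 411.1 -231.8   -0.4] [1.7, 1.7]
```

```bash
python3 - <<'E'
import cv2,numpy as np
a=cv2.imread("pics/scene0.png")[110:290,90:340]; b=cv2.imread("pics/top0.png")[130:290,130:380]
a=cv2.resize(a,(400,288),interpolation=3); b=cv2.resize(b,None,fx=3,fy=3,interpolation=3)[:, :750]
a=cv2.resize(a,(0,0),fx=1,fy=1)
cv2.imwrite("pics/a0.png",cv2.resize(cv2.imread("pics/scene0.png")[110:290,110:310],(640,576),interpolation=3)); cv2.imwrite("pics/b0.png",b)
E
```

```text
(no output)
```

View pics/a0.png

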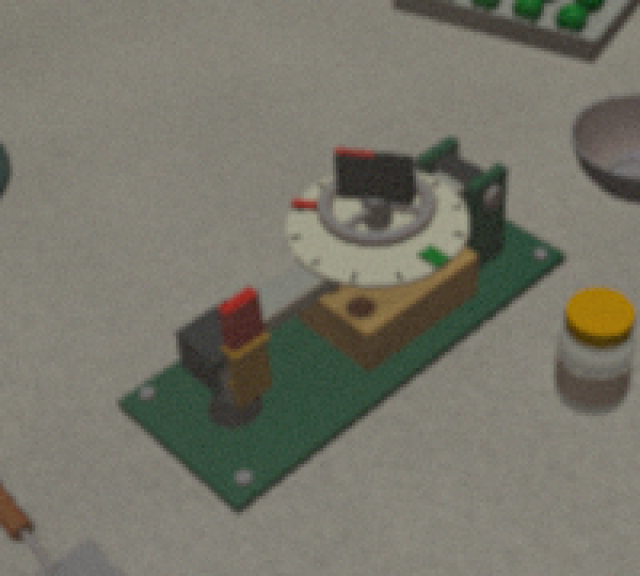

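View pics/b0.png

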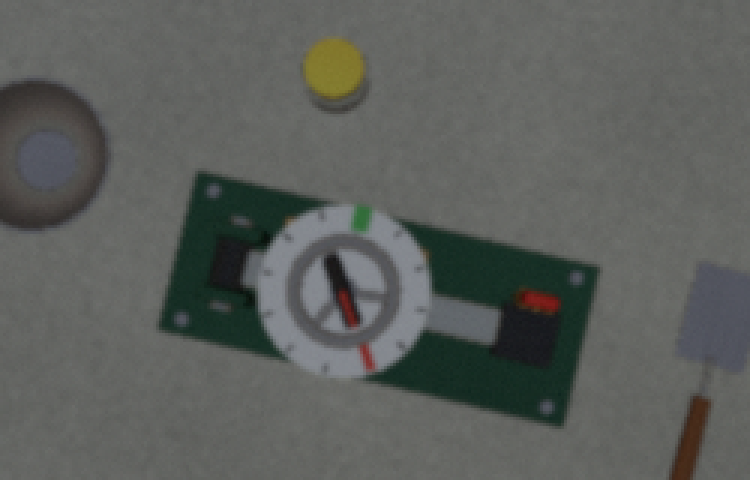

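Top picture: the red pointer is at about (368,357) round the wheel centre (343,290), with the green mark at (362,218). That puts the wheel near -2.55 and the press yaw near -0.233. I'll go above the wheel, turning so the fingers lie across the wing.

```bash
python3 -m jog '[[88,[-34.5,-31,-5],0],[88,[-34.5,-31,-5],0],[88,[-34.5,-31,-5],0],[88,[-34.5,-31,-5],0],[88,[-34.5,-31,-5],0],[88,[-34.5,-31,-5],0],[88,[-34.5,-31,-5],0],[88,[-34.5,-31,-5],0],[88,[-34.5,-31,-5],0],[88,[-34.5,-31,-5],0],[88,[-34.5,-31,-5],0],[88,[-34.5,-31,-5],0],[88,[0,0,0],0]]' 40
python3 -m jog '[[88,[0,0,0],0.179],[88,[0,0,0],0.179],[88,[0,0,0],0.179],[88,[0,0,0],0.179],[88,[0,0,0],0.179],[88,[0,0,0],0.179],[88,[0,0,0],0.179],[88,[0,0,0],0.179],[88,[0,0,0],0.179],[88,[0,0,0],0.179],[88,[0,0,0],0.179],[88,[0,0,0],0.179],[88,[0,0,0],0.179],[88,[0,0,0],0],[88,[0,0,0],0]]'
cat >> h.py <<'E'
def yaw(st):
    q=st["tcp_rot"]; M=R.from_quat([q[1],q[2],q[3],q[0]]).as_matrix(); return M,np.arctan2(M[1,1],M[0,1])
def look(tag,names,save=True):
    s=arm.get_state(); p=arm.camera("wrist"); M,ps=yaw(s)
    print("tcp",np.round(s["eef_pos"],1),"psi",round(ps,3),"q6",round(s["q"][5],3),"z",M[:,2].round(3),"t",s["t"])
    if save: cv2.imwrite(f"pics/{tag}.png",p["frame"])
    out={}
    for k,z in names.items():
        r=arm.place_of(k,p)
        if r: out[k]=atz(wray(p,r[0]["centre"],s),z); print(k,np.round(r[0]["centre"],1),round(r[0]["score"],2),out[k].round(1))
    return s,p,out
E
python3 - <<'E'
from h import *
s,p,o=look("w1",dict(wheel_grip=156,coupler=99,latch_handle=129,hinge=90))
E
```

```text
t: 2.62
eef_pos: [506.1, 87.9, 299.3]
tcp_rot: [0.001, 0.228, 0.974, -0.0]
contact_force: [-0.4, 0.4, 0.0]
opening: 0.994
finger_force: 0.0
t: 4.5
eef_pos: [504.8, 91.0, 298.7]
tcp_rot: [-0.0, 0.984, 0.181, -0.0]
contact_force: [-0.2, -0.2, 0.1]
opening: 1.0
finger_force: 0.0
tcp [504.8  91.  298.7] psi -1.207 q6 1.337 z [-0.  0. -1.] t 4.5
wheel_grip [250.7 183.5] 0.96 [500.8  90.5 156. ]
coupler [352.1 238. ] 0.59 [465.5 -66.8  99. ]
latch_handle [375.6 226.3] 0.55 [498.7 -73.4 129. ]
hinge [181.  120.4] 0.58 [528.6 191.7  90. ]
```

View pics/w1.png

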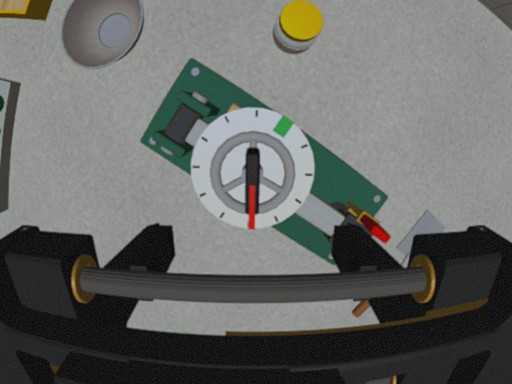

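The wrist view shows the pointer at about (251,220), the green mark at (284,126) and the wing upright along the tool axis. Next I'll get precise angles from the colours.

```bash
cat >> h.py <<'E'
def dial(s,p,Y=(100,240),X=(185,320),zd=115,zw=170):
    f=p["frame"].astype(int); b,g,r=f[...,0],f[...,1],f[...,2]
    m=np.zeros(f.shape[:2],bool); m[Y[0]:Y[1],X[0]:X[1]]=1
    def cc(k,n=0):
        N,l,st,c=cv2.connectedComponentsWithStats(k.astype(np.uint8)); o=sorted(range(1,N),key=lambda i:-st[i,4]); return c[o[0]],st[o[0],4],l==o[0]
    gr,ng,_=cc(m&(g>r+60)&(g>b+60)); rd,nr,k=cc(m&(r>g+80)&(r>b+80))
    wh,nw,_=cc(m&(f.min(2)>170))
    G=atz(wray(p,gr,s),zd)
    ys,xs=np.nonzero(k); t=ys.max()
    return gr,ng,rd,nr,G,(xs.min(),xs.max(),ys.min(),ys.max())
E
python3 - <<'E'
from h import *
s,p,o=look("w2",dict(wheel_grip=156),False)
gr,ng,rd,nr,G,bb=dial(s,p); print(gr,ng,rd,nr,G,bb)
for c in [(505.5,89),(501,90.5),o["wheel_grip"][:2]]:
    print("mark angle",np.arctan2(G[1]-c[1],G[0]-c[0]))
f=p["frame"].astype(int); r=f[...,2]-f[...,:2].max(2)
for y in range(140,234,8):
    x=np.nonzero(r[y,230:270]>60)[0]+230; d=np.nonzero(f[y,235:270].max(1)<60)[0]+235
    print(y,x.min() if len(x) else None,x.max() if len(x) else None,d[:1],d[-1:])
E
```

```text
tcp [505.   90.4 298.7] psi -1.21 q6 1.339 z [-0.  0. -1.] t 4.75
wheel_grip [248.9 183.3] 0.95 [500.6  91.7 156. ]
[282.27860697 125.74129353] 201 [251.04958678 206.37190083] 242 [565.43594166  77.12587962 115.        ] (np.int64(248), np.int64(254), np.int64(185), np.int64(228))
mark angle -0.19558098053956563
mark angle -0.20465107988121067
mark angle -0.22116086142800806
140 None None [] []
148 None None [249] [255]
156 None None [246] [257]
164 None None [245] [258]
172 None None [245] [257]
180 None None [245] [257]
188 249 254 [246] [257]
196 249 254 [246] [257]
204 248 254 [245] [257]
212 248 254 [246] [256]
220 248 254 [] []
228 248 253 [] []
```

```bash
python3 -m jog '[[60,[-2,-1.5,18],0],[60,[0,0,18],0],[60,[0,0,18],0],[60,[0,0,18],0],[60,[0,0,18],0],[60,[0,0,18],0],[60,[0,0,18],0],[60,[0,0,18],0],[60,[0,0,17],0],[60,[0,0,0],0],[60,[0,0,0],0]]' 25
python3 -m jog '[[8,[0,0,0],0],[8,[0,0,0],0],[8,[0,0,0],0],[8,[0,0,0],0],[8,[0,0,0],0],[8,[0,0,0],0],[8,[0,0,0],0],[8,[0,0,0],0]]' 25
```

```text
t: 6.22
eef_pos: [503.0, 91.1, 138.1]
tcp_rot: [0.0, 0.984, 0.179, 0.0]
contact_force: [0.1, 0.2, -0.1]
opening: 0.679
finger_force: 0.0
t: 7.22
eef_pos: [502.6, 91.1, 137.8]
tcp_rot: [-0.0, 0.984, 0.179, -0.0]
contact_force: [-0.6, 0.2, 2.0]
opening: 0.158
finger_force: 25.0
```

```bash
python3 -m jog '[[8,[0,0,0],-0.1],[8,[0,0,0],-0.1],[8,[0,0,0],-0.1],[8,[0,0,0],-0.1],[8,[0,0,0],-0.1],[8,[0,0,0],-0.1],[8,[0,0,0],-0.1],[8,[0,0,0],-0.1],[8,[0,0,0],-0.1],[8,[0,0,0],-0.1],[8,[0,0,0],-0.1],[8,[0,0,0],-0.1],[8,[0,0,0],0]]'
```

```text
t: 8.85
eef_pos: [502.6, 91.1, 137.7]
tcp_rot: [-0.0, 0.711, 0.703, 0.0]
contact_force: [-0.6, -1.1, 1.0]
opening: 0.155
finger_force: 25.0
```

```bash
python3 -m jog '[[8,[0,0,0],-0.1],[8,[0,0,0],-0.1],[8,[0,0,0],-0.1],[8,[0,0,0],-0.1],[8,[0,0,0],-0.1],[8,[0,0,0],-0.1],[8,[0,0,0],-0.1],[8,[0,0,0],-0.1],[8,[0,0,0],-0.1],[8,[0,0,0],-0.1],[8,[0,0,0],-0.1],[8,[0,0,0],-0.1],[8,[0,0,0],-0.1],[8,[0,0,0],-0.05],[8,[0,0,0],0],[8,[0,0,0],0]]'
python3 - <<'E'
from h import *
s,p,o=look("w3",dict(wheel_grip=156,coupler=99,latch_handle=129,hinge=90))
t=arm.camera("top"); cv2.imwrite("pics/t3.png",cv2.resize(t["frame"][130:290,130:380],None,fx=3,fy=3,interpolation=3))
E
```

```text
t: 10.85
eef_pos: [502.6, 91.1, 137.8]
tcp_rot: [0.0, 0.116, 0.993, 0.0]
contact_force: [-0.8, 1.1, 0.5]
opening: 0.152
finger_force: 25.0
tcp [502.6  91.1 137.8] psi 1.337 q6 -1.207 z [ 0.  0. -1.] t 10.85
wheel_grip [251.8 259.3] 0.9 [505.   89.8 156. ]
coupler [ 49.1 213.2] 0.74 [467.8 -67.6  99. ]
latch_handle [ 38.2 264.5] 0.69 [497.6 -72.8 129. ]
hinge [385.9 205.1] 0.8 [522.8 187.3  90. ]
```

View pics/w3.png

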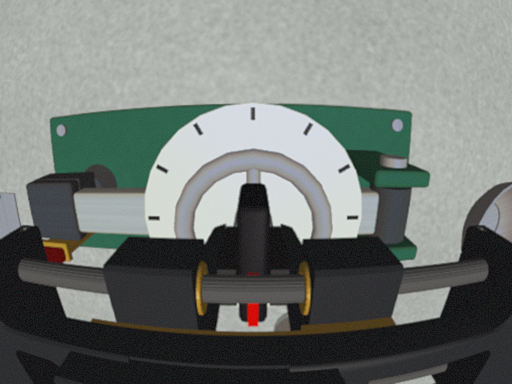

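The wheel's wing lies along column 253, in line with the opposite dial tick at (253,114), and the neighbouring ticks are symmetric about it. So the pointer should be over the mark. I'll release, rise and verify.

```bash
python3 -m jog '[[60,[0,0,0],0],[60,[0,0,0],0],[60,[0,0,0],0],[60,[0,0,0],0],[60,[0,0,-20],0],[60,[0,0,-30],0],[60,[0,0,-30],0],[60,[0,0,-30],0],[60,[0,0,-30],0],[60,[0,0,-20],0],[60,[0,0,0],0],[60,[0,0,0],0]]'
python3 - <<'E'
from h import *
s,p,o=look("w4",dict(wheel_grip=156,coupler=99,latch_handle=129,hinge=90))
t=arm.camera("scene"); cv2.imwrite("pics/s4.png",t["frame"])
cv2.imwrite("pics/w4c.png",cv2.resize(p["frame"][80:300,100:400],None,fx=2.5,fy=2.5,interpolation=3))
E
```

```text
t: 12.65
eef_pos: [502.0, 90.9, 296.4]
tcp_rot: [-0.001, 0.116, 0.993, -0.0]
contact_force: [0.1, 0.3, -0.1]
opening: 0.682
finger_force: 0.0
tcp [502.   90.9 296.4] psi 1.339 q6 -1.209 z [-0.002 -0.    -1.   ] t 12.65
wheel_grip [251.1 181.7] 0.89 [504.7  88.2 156. ]
coupler [127.1 166.1] 0.86 [462.8 -62.1  99. ]
latch_handle [120.7 199.2] 0.84 [496.  -69.2 129. ]
hinge [334.2 166.3] 0.8 [524.7 188.8  90. ]
```

View pics/w4c.png

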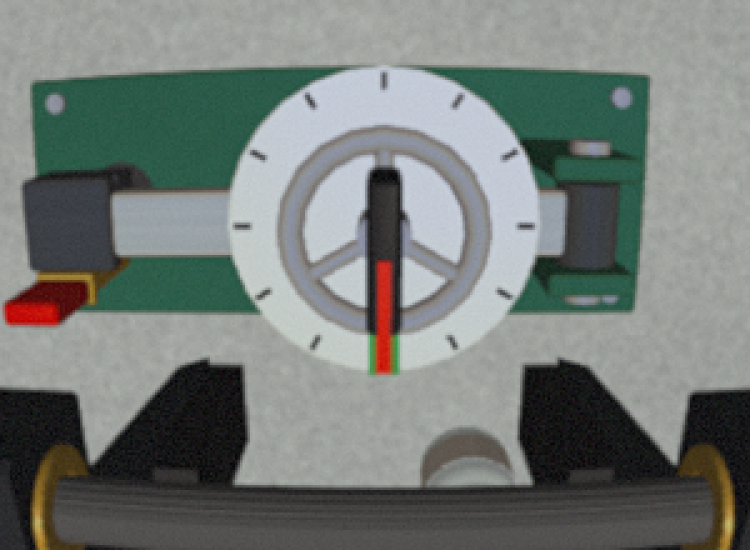

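The red pointer stands in the middle of the green mark: crop pointer at column 384, green visible evenly either side from 372 to 398. Press yaw is -0.232. Next I go over the latch handle.

```bash
python3 -m jog '[[60,[0,0,0],0.1745],[60,[0,0,0],0.1745],[60,[0,0,0],0.1745],[60,[0,0,0],0.1745],[60,[0,0,0],0.1745],[60,[0,0,0],0.1745],[60,[0,0,0],0.1745],[60,[0,0,0],0.1745],[60,[0,0,0],0.175],[60,[-32,6.4,0],0],[60,[-32,6.4,0],0],[60,[-32,6.4,0],0],[60,[-32,6.4,0],0],[60,[-31,6.4,0],0],[60,[0,0,20],0],[60,[0,0,20],0],[60,[0,0,20],0],[60,[0,0,0],0],[60,[0,0,0],0]]' 45
python3 - <<'E'
from h import *
s,p,o=look("w5",dict(coupler=99,latch_handle=129))
r=arm.find_in("latch_handle",p); print(r[:1])
f=p["frame"].astype(int); m=((f[...,2]-f[...,:2].max(2))>60).astype(np.uint8)
N,l,st,c=cv2.connectedComponentsWithStats(m)
for i in range(1,N):
    if st[i,4]>60: print(st[i],c[i],[atz(wray(p,q,s),150).round(1) for q in ((st[i,0],st[i,1]),(st[i,0]+st[i,2],st[i,1]+st[i,3]))])
E
```

```text
t: 15.32
eef_pos: [497.3, -70.5, 237.7]
tcp_rot: [-0.0, 0.784, 0.621, 0.0]
contact_force: [-0.7, -0.7, 0.1]
opening: 0.681
finger_force: 0.0
tcp [497.3 -70.5 237.7] psi -0.231 q6 0.041 z [-0.  0. -1.] t 15.325
coupler [222.6 180.2] 0.93 [469.3 -64.5  99. ]
latch_handle [251.9 189.5] 0.7 [497.3 -72.3 129. ]
[{'extent': [252.1, 191.1, 16.3, 40.4], 'score': 0.61}]
[271  11  24   9 199] [282.35678392  15.22110553] [array([546.4,  71.5, 150. ]), array([563.2,  60.3, 150. ])]
[244 171  14  42 539] [250.56400742 192.43599258] [array([496.1, -50.1, 150. ]), array([499. , -87.7, 150. ])]
```

View pics/w5.png

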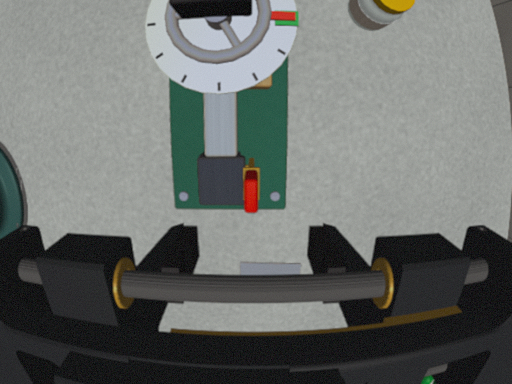

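The handle shows at (251,192), midway between the fingers, with the wheel still on its mark. I descend and grip.

```bash
python3 -m jog '[[60,[-1.5,0.3,18],0],[60,[0,0,18],0],[60,[0,0,18],0],[60,[0,0,18],0],[60,[0,0,18],0],[60,[0,0,18],0],[60,[0,0,16],0],[60,[0,0,0],0],[60,[0,0,0],0],[6,[0,0,0],0],[6,[0,0,0],0],[6,[0,0,0],0],[6,[0,0,0],0],[6,[0,0,0],0],[6,[0,0,0],0],[6,[0,0,0],0],[6,[0,0,0],0]]' 45
```

```text
t: 17.65
eef_pos: [496.6, -72.5, 113.6]
tcp_rot: [-0.0, 0.784, 0.621, -0.0]
contact_force: [-5.4, 0.5, 3.9]
opening: 0.132
finger_force: 45.0
```

```bash
python3 -m jog '[[6,[0,1.5,0],0],[6,[0,1.5,0],0],[6,[0,1.5,0],0],[6,[0,1.5,0],0],[6,[0,1.5,0],0],[6,[0,1.5,0],0],[6,[0,1.5,0],0],[6,[0,1.5,0],0],[6,[0,0,0],0],[6,[0,0,0],0],[6,[0,0,0],0]]'
python3 - <<'E'
from h import *
s,p,o=look("w6",dict(coupler=99,latch_handle=129)); print(s["contact_force"])
E
```

```text
t: 19.02
eef_pos: [507.4, -75.0, 113.5]
tcp_rot: [-0.001, 0.784, 0.621, -0.001]
contact_force: [-8.4, 2.4, 6.3]
opening: 0.131
finger_force: 45.0
tcp [507.4 -75.  113.5] psi -0.232 q6 0.037 z [-0.003  0.001 -1.   ] t 19.025
coupler [182.4 228.1] 0.77 [467.5 -65.2  99. ]
latch_handle [252.  253.9] 0.75 [508.1 -75.5 129. ]
[-8.37030019  2.43696005  6.26602075]
```

View pics/w6.png

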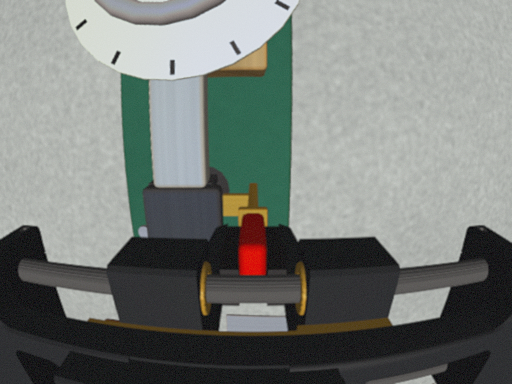

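The latch is out: the brass slide shows at (238,205), the handle moved 11 mm, and the pull is 8.7 N, matching about 12 mm of travel. Now I lift along the arc about the hinge.

```bash
python3 -m jog '[[6,[1.2,0,-6.5],0],[6,[1.2,0,-6.4],0],[6,[1.5,0,-6.4],0],[6,[1.6,0,-6.4],0],[6,[1.8,0,-6.3],0],[6,[1.9,0,-6.3],0],[6,[2.1,0,-6.2],0],[6,[2.2,0,-6.2],0],[6,[0,0,0],0]]'
python3 - <<'E'
from h import *
s,p,o=look("w7",dict(coupler=150,latch_handle=180)); print(s["contact_force"])
E
```

```text
t: 20.3
eef_pos: [508.4, -63.1, 161.9]
tcp_rot: [-0.002, 0.784, 0.621, -0.004]
contact_force: [-9.2, -3.0, -4.0]
opening: 0.135
finger_force: 45.0
tcp [508.4 -63.1 161.9] psi -0.231 q6 0.063 z [-0.008 -0.002 -1.   ] t 20.3
coupler [185.6 238. ] 0.77 [469.2 -59.1 150. ]
latch_handle [251.9 254.5] 0.97 [509.4 -62.5 180. ]
[-9.16303849 -3.00197975 -3.98082791]
```

```bash
python3 -m jog '[[6,[2.4,0,-6.1],0],[6,[2.5,0,-6.1],0],[6,[2.7,0,-6.0],0],[6,[2.9,0,-5.9],0],[6,[3.0,0,-5.9],0],[6,[3.1,0,-5.8],0],[6,[3.3,0,-5.7],0],[6,[3.4,0,-5.6],0],[6,[0.9,0,-1.4],0],[6,[0,0,0],0],[6,[0,0,0],0],[6,[0,0,0],0],[6,[0,0,0],0]]'
python3 - <<'E'
from h import *
s,p,o=look("w8",dict(coupler=199,latch_handle=227,wheel_grip=190)); print(s["contact_force"],s["qd"].round(4))
S=arm.camera("scene"); rs={}
T=arm.camera("top")
for k in("coupler","latch_handle","wheel_grip","mould","jar","bowl","spatula"):
    r=[(P_,arm.place_of(k,P_)) for P_ in(S,T)]; r=[ray(a,b[0]["centre"]) for a,b in r if b]
    if len(r)>1: print(k,tri(r))
    elif r: print(k,"1 ray z12",atz(r[0],12))
a=cv2.resize(S["frame"][90:290,110:310],(560,560),interpolation=3); cv2.imwrite("pics/s8.png",a)
E
```

```text
t: 22.08
eef_pos: [514.2, -40.5, 210.5]
tcp_rot: [-0.001, 0.784, 0.621, -0.004]
contact_force: [-9.1, -5.9, -1.8]
opening: 0.131
finger_force: 45.0
tcp [514.2 -40.5 210.5] psi -0.231 q6 0.109 z [-0.008 -0.004 -1.   ] t 22.075
latch_handle [253.3 257.1] 0.62 [515.4 -42.3 227. ]
[-9.14048096 -5.94556259 -1.8066995 ] [ 0.0008 -0.0009 -0.0004 -0.0003 -0.0008  0.0001]
coupler (array([473.03411657, -42.8036933 , 193.07755636]), [4.0, 4.0])
latch_handle 1 ray z12 [337.53615038 149.8737189   12.        ]
wheel_grip (array([513.6908189 , 119.98238437, 192.14382777]), [2.1, 2.1])
mould 1 ray z12 [512.07086878  90.2735647   12.        ]
jar (array([691.84053124,  94.71936943,  11.97821878]), [9.2, 9.2])
bowl (array([617.61663143, 359.86296994,   6.63797737]), [2.8, 2.8])
spatula (array([ 406.09411049, -230.6735877 ,   -6.70638114]), [0.3, 0.3])
```

View pics/s8.png

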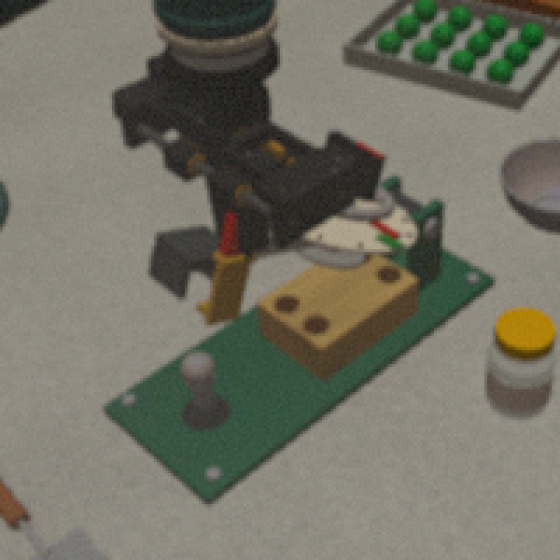

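View pics/w8.png

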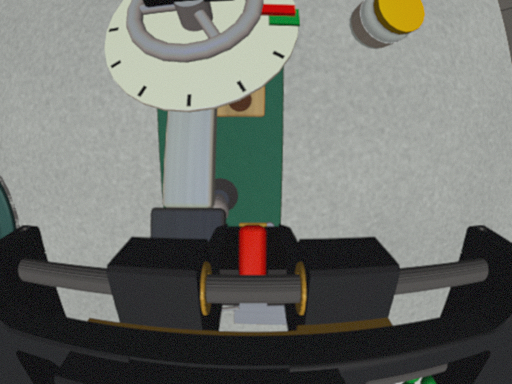

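Arm is up with the grip held, the ball is clear, and the pointer is still at the mark (the small offset is parallax on the tilted dial). Mould, jar, bowl and spatula are in place. Forces are small and the robot is standing still.

```bash
python3 -c "from bench import arm; print(arm.hand_in())"
```

```text
the job is handed in; nothing more can be done
None
```

The job is handed in with no verdict returned: the wheel was turned onto its green mark, the latch pulled, and the press arm is held still by the latch handle with its coupler end about 10 cm up; the mould, bowl, jar and spatula were left alone.

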